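Cover the sample and press its label home behind the rack lip

TASK

First set the loose blue dust cover on the white mortar standing on the rack, without banging it down, so that it sits seated and level on the rim, and let go of it. Then take the orange label holder out of its black stand and push it, label facing the front, down into the slot behind the rack's lip until its shoulder is fully home on the lip against the spring underneath. Finish while still holding it pressed fully home (do not let go), and leave the mortar and the other things standing where they are.

Things in the scene. Friction and masses are not known exactly. Their poses are not given: they have to be found in the camera images.
- mortar: small white porcelain mortar standing on the rack's deck, 53 mm across its rim, 27 mm tall, narrower below, open at the top. Loose. Origin: centre of its underside; z up.
- cover: loose round blue cover, 65 mm across, lying right way up. Skirt 6 mm deep, inner diameter 58 mm; a white round knob, 18 mm across and 28 mm tall, stands on its plate. Origin: on the axis at the skirt's lower edge; plate z = 6 to 9 mm, knob 9 to 37 mm. Seated, the plate lies on the rim, skirt round it, origin 21 mm above the mortar's origin. About 0.05 kg.
- label_holder: orange label holder upright in the stand, thin along x, origin at centre of its lower edge. Grey blade 6 mm thick (lowest 5 mm thinner), 56 mm wide (y), z = 0 to 26 mm; shoulder 16 mm thick, z = 26 to 32; upper plate 10 mm thick, 60 wide, z = 32 to 72: grip it across the thickness. White label with a green stripe on the face toward its -x. About 0.06 kg.
- label_face (a point): centre of the label on the front of the holder's upper plate, 5 mm to -x and 52 mm above the holder's origin.
- stand: fixed black parking stand, 50 mm (x) by 78 mm (y), 22 mm high, with a slot 8.5 mm wide and 62 mm long, its floor 4 mm above the desk, in which the label holder stands, parallel to the stand's axes.
- rack: fixed specimen rack with white sides, 137 mm deep (x), 178 mm wide (y), grey deck 45 mm above the desk; aluminium label lip, 4 mm thick, top level with the deck, all along the front, which faces the rack's -x; low rim 5 mm above the deck at sides and back. Origin: on the desk, 63 mm behind the front of the lip, midway across; z up.
- slot_mouth (a point): centre of the mouth of the label slot behind the lip, level with lip and deck (45 mm above the desk); axes as the rack's. The slot is vertical, 9 mm wide along x, 62 mm long along y; white fillers level with the deck close the rest. The holder goes in from above, its axes along the rack's; home, its shoulder stands on the lip and its origin is 26 mm below this point.
- contact_bar (a joint): sprung bar at the bottom of the slot: 0 when free (top 20 mm below the mouth: the blade meets it with the shoulder still 6 mm above the lip), grows as it is pressed down, 0.006 m when the holder is fully home. It pushes back with 2.4 N at first, 7.2 N at home, and lifts the holder again when let go.
- glue_bottle: bystander, loose: white bottle with an orange cap, 34 mm across, 88 mm tall. Origin: centre of its underside.
- ethanol_bottle: bystander, loose: white bottle with a blue cap, 50 mm across, 125 mm tall. Origin: centre of its underside.
- timer: bystander, loose: white desk timer, 64x64x19 mm. Origin: centre of its underside.
- stain_bottle: bystander, loose: amber dropper bottle with a black cap, 30 mm across, 74 mm tall. Origin: centre of its underside.
- petri_pink: bystander, loose: pink petri dish, 64 mm across, 11 mm high. Origin: centre of its underside.
- pencil: bystander, loose: green pencil, 117 mm long, 7 mm thick. Origin: centre of its underside.
Mind the look-alikes: they are no part of the job. What is shaped like the label_holder but purple or yellow is not meant.

How it is judged:
By the outcome, as a careful person would: the job done as asked, in the order asked, and still so for the second after the job is handed in, while the arm keeps its last pose, push and grip.
It also fails if it takes over 54 s, if anything falls off the work surface, if the arm or the gripper's body presses on something with over 40 N, if the wrist force passes 120 N, or if a joint passes its speed limit or range.

ROBOT

A 6-joint arm with a two-finger parallel gripper is mounted at the origin on a cart in front of the work surface, level with it; the furniture and walls round the work are solid. World frame = base frame: x ahead of the robot, y to its left, z up, the work surface at z = 0. Lengths are in m, angles in rad, forces in N, time in s.
With the tool pointing down it reaches from about 0.35 to 0.85 m from the base axis. Payload 8.1 kg.
Tool frame: the origin (TCP) lies on the mounting face of the last link; the fingertips stand 186 mm ahead of it and the grasp point (between the pads) lies 167 mm ahead of it; z points along the fingers, y is the direction in which the jaws open and shut (so a half turn about z gives the same grasp; the last joint's range is limited). The gripper opens to 93 mm and grips with 3 to 60 N. Pads are 15 mm wide; open, the fingers measure 128 mm over their backs; the gripper's body (75 mm by 188 mm) begins 65 mm behind the grasp point.
Start: joints at [1.082, 0.13, 1.488, -0, 1.523, -0.085], TCP at [0.236, 0.552, 0.405] pointing down, gripper open.
Joint ranges: [-2.96, 2.96], [-0.89, 2.26], [0.02, 2.5], [-1.34, 4.48], [0, 2.73], [-2.66, 2.66]. Speed limits (rad/s): [2.39, 2.39, 2.79, 3.14, 3.14, 3.14].

INTERFACE

Orientations are given as a rotation vector (axis times angle).
In Python, from plant import robot, read_camera, spotter gives the robot as it stands.
- The arm moves only by the tool arm_command, never from a script. Its arguments are lists of equal length, an entry for each row: "xyz": the shift along the world's x, y, z in cm, a list of three; "turn": the turn, a rotation vector about the world's x, y, z in rad, a list of three. A call has 1 to 12 rows; each row shifts and turns the commanded pose from where the row before left it; what a row does not reach is not made up. A row lasts 1/8 s, in which the tool goes at most 62.5 mm and 10.7 degrees, less where a joint would pass 70% of its speed; a pose out of reach is approached as far as the arm can. A call is refused whole if a number of a shift passes 6.25 or a number of a turn 0.188, either way. A call with a gripper value outside its range is refused whole. "gripper" is the finger opening in cm, from 0 to 9.3, set as the call begins (left out, the last holds). The fingers move at their own pace and stop on an object; "force" is the grip in N (left out, the last holds). Time passes only in rows, so rows that do not move let the fingers close. It gives the time, the measured TCP pose, the force and the opening at its end, in the units of the state.
- robot.read_state(): the state, without advancing time (a new reading comes with each control period).
- read_camera(name): name is "scene" or "top"; returns a dict with "frame" (420x560x3 uint8, red, green, blue), "z_map" (420x560 float32, m along the optical axis (not along the pixel's ray), 0 where there is no reading), "fx", "fy", "cx", "cy" (pixels), "eye" and "orientation" of the camera in the world. Camera axes: x right, y down, z forward; pixel columns grow to the right and rows downward; lengths in m; the calibration is good to about 2 mm. A picture is of the moment at which its call begins.
- robot.close_job(): hands the job in, once; it reports no verdict.
Trained networks look in a picture, given as the dict that the camera call returned (one of the last four; its "shot" number tells which), for a name from the list of things; names that differ only in an ending like _2 or _b are one class to them, and where a whole thing is asked for, a point or a joint stands for the part that bears it (a point fixed in the world has none). Each returns a list of dicts, best first, with "confidence" (0 to 1); they miss things now and then, are a little off and sometimes report something else, mostly with a low value. They report only what shows in the picture. A call takes as long as a camera call. They do not tell look-alikes from the thing itself.
- spotter.masks_of(picture, query): "pixels" (420x560 bool, what is visible of it) and "centre" ([row, column] in pixels, amid what is visible of it).
The state is a dict: "t": time; "q": joint angles; "dq": joint speeds; "joint_torque": joint torques, N m; "tool_pos": TCP position; "orientation": TCP orientation; "force": force on the tool from outside, world axes, zero at the start; "wrist_torque": the same for the moment, N m; "opening": finger opening in m.
Only numpy, scipy, OpenCV 4.12 (cv2) and the standard library are available. Lean on these libraries where they do the work, as an engineer would, in place of code of your own. Each camera call takes 0.05 s, during which the arm holds its last target. There are 200 camera calls.

## Working session

There is one attempt and no reset: what is moved stays moved. The work goes in short steps, Python scripts to look and compute and a tool call to move; the robot and the scene stay as the last step left them, time stands still between calls to the robot, and variables do not carry over. Pictures are saved under pics/ and viewed, about 8 in all and at most 12, crops included, and the job is handed in when it is done.

Besides the shell and the picture viewer there is one more tool, called after "Emit:" as name(argument=value, ...) on one line, values as JSON. arm_command: Moves the arm, as the interface text tells. Its arguments: {"type":"object","properties":{"xyz":{"type":"array","items":{"type":"array","items":{"type":"number"}}},"turn":{"type":"array","items":{"type":"array","items":{"type":"number"}}},"gripper":{"type":"number"},"force":{"type":"number"}},"required":["xyz","turn"]}

```bash
mkdir -p pics; ls; cat > h.py <<'E'
import numpy as np, cv2
from scipy.spatial.transform import Rotation as R
from plant import robot, read_camera, spotter
def cam_R(p):
    o=np.array(p["orientation"],float)
    return o if o.shape==(3,3) else R.from_rotvec(o).as_matrix()
def cloud(p):
    z=p["z_map"]; v,u=np.indices(z.shape)
    c=np.stack([(u-p["cx"])/p["fx"]*z,(v-p["cy"])/p["fy"]*z,z],-1)
    return c@cam_R(p).T+np.array(p["eye"])
def save(p,n,crop=None,s=1):
    im=p["frame"][...,::-1]
    if crop: r0,r1,c0,c1=crop; im=im[r0:r1,c0:c1]
    cv2.imwrite("pics/"+n,cv2.resize(im,None,fx=s,fy=s,interpolation=cv2.INTER_CUBIC))
E
python3 - <<'E'
from h import *
a=read_camera("scene"); b=read_camera("top")
cv2.imwrite("pics/a.png",np.vstack([a["frame"],b["frame"]])[...,::-1][:, :])
im=np.hstack([a["frame"],b["frame"]])[...,::-1]
save(a,"s0.png",s=1.4); save(b,"t0.png",s=1.4)
print(a["eye"],a["orientation"],b["eye"],b["orientation"],b["fx"])
print(robot.read_state())
for p,n in((a,"s"),(b,"t")):
  C=cloud(p)
  for q in["mortar","cover","label_holder","stand","rack","glue_bottle","ethanol_bottle","timer","stain_bottle","petri_pink","pencil"]:
    for d in spotter.masks_of(p,q)[:3]:
      m=d["pixels"]&(p["z_map"]>0); X=C[m]
      print(n,q,round(d["confidence"],2),np.round(d["centre"]),m.sum(),np.round(np.percentile(X,[3,50,97],axis=0),3).tolist() if m.sum() else "")
E
```

```text
pics
[ 0.03553368 -0.62170535  0.43971969] [-1.90401796  0.84598819 -0.48371954] [ 0.36941293 -0.08229845  1.20901068] [-2.12577912  2.11473944 -0.21927475] 396.90960790880115
{'t': 0.1, 'q': array([ 1.08162161e+00,  1.31102011e-01,  1.48916983e+00, -1.46355802e-05,
        1.52304486e+00, -8.53957063e-02]), 'dq': array([-0.0006085 , -0.00239132, -0.00293937,  0.00109187, -0.00053248,
        0.00056621]), 'joint_torque': array([ 9.50802823e-04, -5.61339247e+01, -4.93096697e+01,  7.70344469e-02,
        2.89668969e-02, -4.06141373e-05]), 'tool_pos': array([0.23561686, 0.55156947, 0.40378262]), 'orientation': array([-6.29858270e-01, -3.07731947e+00,  2.60325928e-03]), 'force': array([ 0.5077504 , -0.27584981,  0.10001421]), 'wrist_torque': array([ 0.0112195 ,  0.01048596, -0.00599223]), 'opening': 0.093289755457222}
s mortar 0.6 [187. 269.] 264 [[0.624, -0.03, 0.044], [0.645, -0.005, 0.063], [0.67, 0.02, 0.071]]
s cover 0.83 [241. 200.] 397 [[0.398, -0.033, 0.002], [0.421, -0.011, 0.009], [0.451, 0.021, 0.036]]
s label_holder 0.9 [238. 253.] 399 [[0.459, -0.139, -0.001], [0.468, -0.12
[... 1818 characters left out ...]
 2565 [[0.561, -0.114, 0.009], [0.625, -0.035, 0.045], [0.702, 0.055, 0.052]]
t glue_bottle 0.71 [147. 220.] 161 [[0.781, 0.073, 0.019], [0.79, 0.087, 0.064], [0.807, 0.102, 0.091]]
t ethanol_bottle 0.95 [143. 243.] 375 [[0.785, -0.006, 0.005], [0.797, 0.015, 0.09], [0.822, 0.038, 0.126]]
t timer 0.65 [238. 358.] 449 [[0.492, -0.366, 0.001], [0.521, -0.335, 0.017], [0.551, -0.306, 0.022]]
t stain_bottle 0.65 [260. 374.] 127 [[0.446, -0.382, 0.001], [0.459, -0.37, 0.052], [0.474, -0.363, 0.075]]
t petri_pink 0.67 [239. 188.] 325 [[0.496, 0.156, 0.001], [0.523, 0.183, 0.006], [0.55, 0.208, 0.01]]
t pencil 0.45 [291. 368.] 45 [[0.345, -0.365, 0.0], [0.358, -0.353, 0.005], [0.37, -0.341, 0.011]]
```

View pics/s0.png

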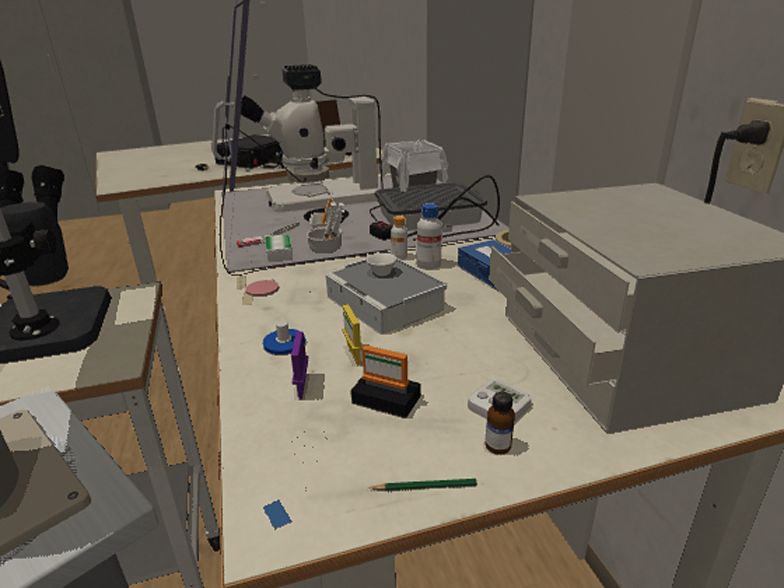

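View pics/t0.png

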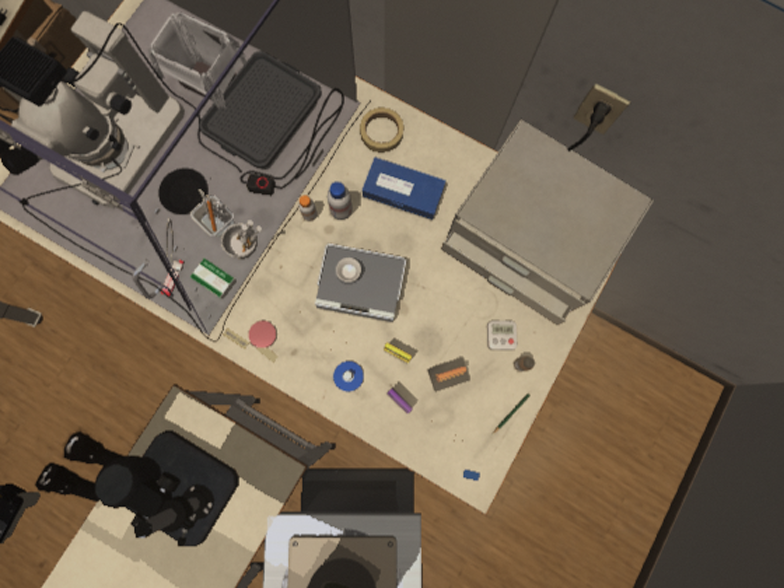

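The scene view shows three holder shapes: purple (213,257), yellow (253,238) and orange (275,263), which stands in the black stand. I want the orange one. The cover is at (200,241) and the mortar at (269,187) on the rack. Next I'll take precise poses and check a close crop.

```bash
cat > m.py <<'E'
from h import *
def pts(name,q,box=None,near=None):
    p=read_camera(name); C=cloud(p)
    return p,C
def circ(P):
    A=np.c_[2*P[:,:2],np.ones(len(P))]; s=np.linalg.lstsq(A,(P[:,:2]**2).sum(1),rcond=None)[0]
    return s[:2],np.sqrt(s[2]+s[0]**2+s[1]**2)
E
python3 - <<'E'
from m import *
a=read_camera("scene"); b=read_camera("top")
print(a["fx"])
for p,n in((a,"s"),(b,"t")):
  C=cloud(p); F=p["frame"].astype(int); r,g,bl=F[...,0],F[...,1],F[...,2]; v=p["z_map"]>0
  def box(x0,x1,y0,y1,z0,z1): return v&(C[...,0]>x0)&(C[...,0]<x1)&(C[...,1]>y0)&(C[...,1]<y1)&(C[...,2]>z0)&(C[...,2]<z1)
  k=box(.38,.49,-.06,.05,.028,.045); print(n,"knob",k.sum(),C[k].mean(0),C[k].min(0),C[k].max(0))
  k=box(.38,.49,-.06,.05,.004,.02)&(bl>r+30); P=C[k]; print(" plate minEnc",cv2.minEnclosingCircle(P[:,:2].astype(np.float32)),P.mean(0),np.median(P[:,2]),k.sum())
  k=box(.6,.7,-.05,.04,.064,.09); P=C[k]; print(" rim minEnc",cv2.minEnclosingCircle(P[:,:2].astype(np.float32)),np.median(P[:,2]),k.sum())
  k=box(.53,.73,-.15,.09,.040,.055); P=C[k]; print(" rack",cv2.minAreaRect(P[:,:2].astype(np.float32)),np.median(P[:,2]))
  k=box(.39,.48,-.28,-.17,.012,.028)&(F.max(-1)<90); P=C[k]; print(" stand",cv2.minAreaRect(P[:,:2].astype(np.float32)),np.median(P[:,2]),k.sum())
  k=box(.39,.48,-.28,-.17,.055,.09)&(r>bl+40); P=C[k]; print(" orange",cv2.minAreaRect(P[:,:2].astype(np.float32)),np.median(P[:,2]),P.mean(0),k.sum())
# tall obstacles map from top: max height per 10cm cell
C=cloud(b); v=b["z_map"]>0; P=C[v]
H=np.zeros((14,14))
for x,y,z in P:
  i,j=int(np.floor((x+.2)/.1)),int(np.floor((y+.6)/.1))
  if 0<=i<14 and 0<=j<14: H[i,j]=max(H[i,j],z)
print("rows x from -.2, cols y from -.6");print(np.round(H*100).astype(int))
A=a["frame"][140:320,160:340]; B=b["frame"][170:310,200:340]
cv2.imwrite("pics/c0.png",np.hstack([cv2.resize(A,(400,400),interpolation=3),cv2.resize(B,(400,400),interpolation=3)])[...,::-1])
E
```

```text
384.0910763194515
s knob 54 [ 0.42731801 -0.00790421  0.03421548] [ 0.41907671 -0.01587912  0.02870154] [0.43764937 0.00263616 0.03769963]
 plate minEnc ((0.4282301366329193, -0.005485927686095238), 0.03260121867060661) [ 0.41956822 -0.00753357  0.00817403] 0.008291316374106072 230
 rim minEnc ((0.6476704478263855, -0.006329684052616358), 0.027322273701429367) 0.06833400794994504 127
 rack ((0.6289353370666504, -0.030132360756397247), (0.18107916414737701, 0.13906420767307281), 79.57233428955078) 0.04428713504382209
 stand ((0.4325553774833679, -0.22075027227401733), (0.05172162503004074, 0.07774096727371216), 17.867568969726562) 0.020818908510540246 667
 orange ((0.43247872591018677, -0.22082576155662537), (0.011717841029167175, 0.05960703641176224), 18.98849868774414) 0.07363193873703722 [ 0.432019   -0.22416604  0.07147706] 226
t knob 28 [ 0.43311209 -0.0056619   0.03737037] [ 0.42561938 -0.01400672  0.03048631] [0.44045388 0.00315229 0.04160774]
 plate minEnc ((0.432330846786499, -0.005012196023017168), 0.03173726424574852) [ 0.43245786 -0.00474571  0.00921411] 0.0093062092524484
[... 521 characters left out ...]
43671988 -0.21878298  0.07518916] 85
rows x from -.2, cols y from -.6
[[ 0  0  0  0  0  0  0  0  0  0  0  0  0  0]
 [ 0  0  0  0  0  0  0  0  0  0  0  0  0  0]
 [ 0  0  0  0  2 29 17  2  3  3  1  1  0  0]
 [ 0  0  1  1  2 32 33  1 29 29 35  1  0  0]
 [ 0  0  1  1  1  1  1  1 18 19 35 32  0  0]
 [ 0  0  1  1  8  7  1  1  1  3 24  0  0  0]
 [ 0  1  8  8  8  7  4  1  1  0  0  0  0  0]
 [ 1 21 20  1  5  5  5  1 43 32  1  0  0  0]
 [21 21 21 21 12  8  8 53 54 54 21 20  1  0]
 [21 21 21 21  4  9 13 53 53 54 54 28 26  1]
 [62 58 21 21  5  9 53 53 11  9 21 35 28  1]
 [ 0 56 50 46  4  5 54  6  7  7 35 35 25  1]
 [ 0  0  0 44 39 34 33  6 15 15 28 34  1  0]
 [ 0  0  0  0 31 31 31 26 15 15 26 26  1  0]]
```

View pics/c0.png

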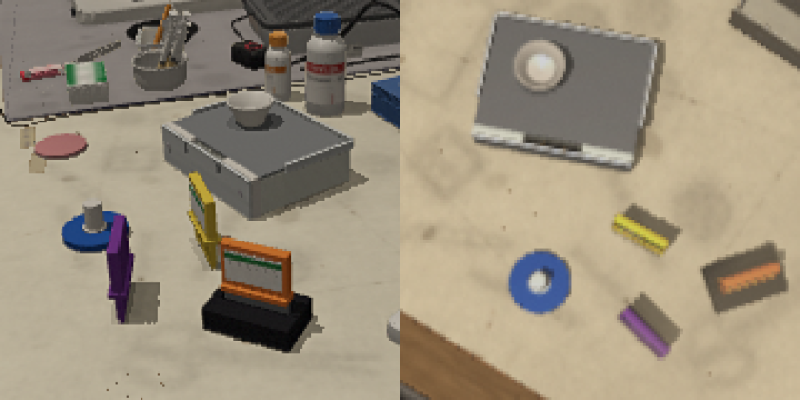

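The crop confirms the orange holder in the black stand, with its label toward the front. Before moving I'll check the obstacles near the start (microscope, frame post) and the slot centre.

```bash
python3 - <<'E'
from m import *
for n in("top","scene"):
  p=read_camera(n); C=cloud(p); v=p["z_map"]>0
  for x0 in np.arange(-.1,.8,.1):
    s=""
    for y0 in np.arange(.1,.7,.1):
      k=v&(C[...,0]>=x0)&(C[...,0]<x0+.1)&(C[...,1]>=y0)&(C[...,1]<y0+.1)&(C[...,2]>.2)
      s+=" %3d:%3.0f"%(k.sum(),100*C[k][:,2].max() if k.any() else 0)
    print(n,round(x0,1),s)
  k=v&(C[...,0]>.45)&(C[...,0]<.6)&(C[...,1]>.2)&(C[...,1]<.4)&(C[...,2]>.05)
  if k.any(): print("pole",np.median(C[k],0),C[k].min(0),C[k].max(0))
  # slot: dark points in rack front strip, rack frame
  c=np.array([.6289,-.0301]) if n=="scene" else np.array([.6337,-.0296])
  th=np.radians(-10.5); ax=np.array([np.cos(th),np.sin(th)]); ay=np.array([-ax[1],ax[0]])
  D=C[...,:2]-c; X=D@ax; Y=D@ay
  k=v&(X>-.068)&(X<-.045)&(abs(Y)<.085)&(C[...,2]>0)
  g=p["frame"].max(-1).astype(int)
  for xb in np.arange(-.068,-.045,.004):
    kk=k&(X>=xb)&(X<xb+.004); print(round(xb,3),[int(np.median(g[kk&(Y>=yb)&(Y<yb+.01)])) if (kk&(Y>=yb)&(Y<yb+.01)).any() else -1 for yb in np.arange(-.08,.08,.01)])
  kk=k&(C[...,2]<.04)&(X>-.06)&(X<-.048); print("deep",kk.sum(), X[kk].min() if kk.any() else 0, X[kk].max() if kk.any() else 0, (Y[kk].min(),Y[kk].max()) if kk.any() else 0)
E
```

```text
top -0.1    0:  0   0:  0   0:  0   0:  0   0:  0   0:  0
top 0.0    0:  0   0:  0   0:  0   0:  0   0:  0   0:  0
top 0.1    0:  0 275: 29  17: 29 122: 35   0:  0   0:  0
top 0.2    0:  0   0:  0   0:  0 1248: 35  20: 24   0:  0
top 0.3    0:  0   0:  0   0:  0 176: 24   0:  0   0:  0
top 0.4    0:  0   0:  0   0:  0   0:  0   0:  0   0:  0
top 0.5    0:  0 171: 43 177: 32   0:  0   0:  0   0:  0
top 0.6    5: 53 818: 54 420: 54  21: 21   0:  0   0:  0
top 0.7  215: 53   6: 53 127: 54 188: 54 178: 28  61: 27
pole [0.57526591 0.28773407 0.24498143] [0.50402887 0.25639068 0.05223488] [0.59991946 0.36358101 0.42571645]
-0.068 [196, 183, 196, 192, 174, 163, 141, 160, 141, 131, 158, 190, 185, 194, 187, 188]
-0.064 [207, 208, 207, 208, 208, 47, 61, 52, -1, 73, -1, 195, 208, 207, 208, 207]
-0.06 [181, 191, 185, 188, 191, 71, 69, 70, 58, 70, 56, 159, 191, 184, 194, 188]
-0.056 [118, 119, 130, 118, 123, 113, 108, 106, 98, 106, 107, 116, 130, 123, 116, 122]
-0.052 [118, 118, 117, 118, 117, 117, 117, 118, 117, 117, 116, 116, 117, 116, 115, 115]
-0.048 [119, 118, 118, 117, 116, 116, 116, 117, 1
[... 714 characters left out ...]
5713 0.26840945] [0.49916664 0.25324931 0.05226509] [0.59990226 0.345267   0.4410503 ]
-0.068 [96, 96, 96, 96, 95, 95, 95, 95, 96, 96, 96, 94, 96, 96, 96, 94]
-0.064 [178, 143, 178, 179, 181, -1, 136, -1, -1, -1, -1, 170, 180, 178, 164, 170]
-0.06 [183, 182, 183, 183, 185, -1, 105, 64, -1, -1, -1, 118, 183, 182, 183, 181]
-0.056 [133, 133, 133, 114, 121, 102, 72, 91, 102, 92, 89, 95, 134, 142, 121, 122]
-0.052 [103, 102, 103, 102, 102, 102, 104, 104, 104, 104, 105, 104, 103, 103, 102, 100]
-0.048 [105, 104, 104, 103, 104, 104, 103, 104, 104, 103, 104, 104, 104, 103, 103, 102]
deep 86 -0.05975841987516506 -0.048222158750926496 (np.float64(-0.08494683875565841), np.float64(0.0335512585575839))
```

Emit:
arm_command(xyz=[[0,0,4],[0,0,5],[0,0,5],[0,0,5]], turn=[[0,0,0],[0,0,0],[0,0,0],[0,0,0]])

```text
t: 1.9
tool_pos: [0.2356, 0.5515, 0.5965]
orientation: [0.63, 3.078, 0.0]
force: [0.6, -0.4, 0.3]
opening: 0.0928
```

Emit:
arm_command(xyz=[[1.3,-5,0],[1.3,-5,0],[1.3,-5,0],[1.3,-5,0],[1.3,-5,0],[2.5,-4.2,0],[2.5,-4.2,0],[2.5,-4.2,0],[2.5,-4.2,-2],[1,-4.5,-5],[1,-4.5,-5],[1,-4.5,-5]], turn=[[0,0,0],[0,0,0],[0,0,0],[0,0,0],[0,0,0],[0,0,-0.14],[0,0,-0.14],[0,0,-0.14],[0,0,-0.14],[0,0,-0.14],[0,0,-0.14],[0,0,0]], gripper=5)

```text
t: 3.4
tool_pos: [0.4282, 0.0083, 0.4358]
orientation: [1.832, 2.551, 0.001]
force: [1.4, 0.1, 0.0]
opening: 0.0499
```

Emit:
arm_command(xyz=[[0,0,-4],[0,0,-4],[0,0,-4],[0,0,-4],[0,0,0],[0,0,0]], turn=[[0,0,0],[0,0,0],[0,0,0],[0,0,0],[0,0,0],[0,0,0]])

```text
t: 4.15
tool_pos: [0.4289, 0.0096, 0.2785]
orientation: [1.829, 2.552, 0.001]
force: [-0.3, -0.1, 0.2]
opening: 0.0504
```

```bash
python3 - <<'E'
from m import *
print(robot.read_state()["tool_pos"])
a=read_camera("scene"); b=read_camera("top")
A=a["frame"][140:300,120:300]; B=b["frame"][190:330,180:320]
cv2.imwrite("pics/c1.png",np.hstack([cv2.resize(A,(400,360),interpolation=3),cv2.resize(B,(400,360),interpolation=3)])[...,::-1])
for p in(a,b):
  C=cloud(p);v=p["z_map"]>0
  k=v&(np.hypot(C[...,0]-.43,C[...,1])<.07)&(C[...,2]>.055)&(C[...,2]<.12)
  th=np.radians(18.6); P=C[k]; X=(P[:,:2]-[.4303,-.0052])@np.array([[np.cos(th),-np.sin(th)],[np.sin(th),np.cos(th)]])
  print(k.sum(),np.percentile(X,[2,25,50,75,98],axis=0).round(4).tolist(),P[:,2].min())
E
```

```text
[0.42888191 0.00964262 0.27849313]
245 [[-0.039, 0.0043], [-0.0362, 0.0059], [-0.0229, 0.0084], [0.0281, 0.0157], [0.04, 0.0225]] 0.09092445510246067Traceback (most recent call last):
  File "<stdin>", line 10, in <module>
    return _quantile_unchecked(
        a, q, axis, out, overwrite_input, method, keepdims, weights)
    return _ureduce(a,
                    func=_quantile_ureduce_func,
    ...<5 lines>...
                    overwrite_input=overwrite_input,
                    method=method)
    r = func(a, **kwargs)
    result = _quantile(arr,
                       quantiles=q,
    ...<2 lines>...
                       out=out,
                       weights=wgt)
    slices_having_nans = np.isnan(arr[-1, ...])
                                  ~~~^^^^^^^^^
IndexError: index -1 is out of bounds for axis 0 with size 0
```

View pics/c1.png

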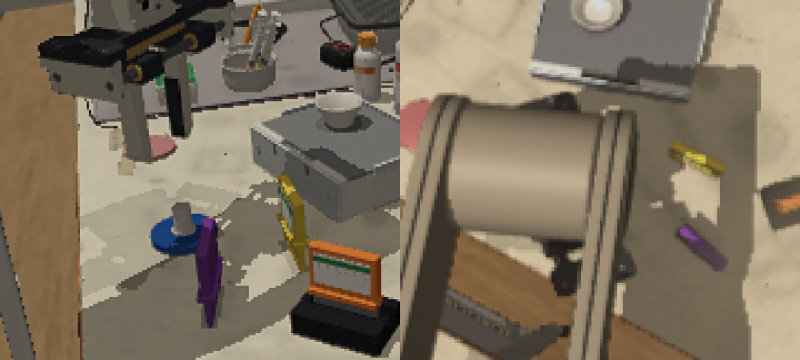

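The fingers are above and slightly left of the cover. I'll centre over it and go down.

Emit:
arm_command(xyz=[[0.15,-1.5,0],[0,0,-3],[0,0,-2],[0,0,-1.5],[0,0,-1],[0,0,-0.5],[0,0,0]], turn=[[0,0,0],[0,0,0],[0,0,0],[0,0,0],[0,0,0],[0,0,0],[0,0,0]])

```text
t: 5.12
tool_pos: [0.4299, -0.0054, 0.197]
orientation: [-1.83, -2.553, 0.0]
force: [0.6, -0.1, 0.3]
opening: 0.0499
```

Emit:
arm_command(xyz=[[0,0,0],[0,0,0],[0,0,0],[0,0,0],[0,0,0],[0,0,0]], turn=[[0,0,0],[0,0,0],[0,0,0],[0,0,0],[0,0,0],[0,0,0]], gripper=0.5, force=15)

```text
t: 5.88
tool_pos: [0.4299, -0.0053, 0.1971]
orientation: [1.83, 2.553, 0.0]
force: [-0.1, -0.0, 2.7]
opening: 0.0175
```

Emit:
arm_command(xyz=[[0,0,1],[0,0,2],[0,0,3],[1,0,4],[3,0,0],[4,0,0],[4,0,0],[4,0,0],[3,0,0],[1,0,0],[0,0,0],[0,0,0]], turn=[[0,0,0],[0,0,0],[0,0,0],[0,0,0],[0,0,0],[0,0,0],[0,0,0],[0,0,0],[0,0,0],[0,0,0],[0,0,0],[0,0,0]])

```text
t: 7.38
tool_pos: [0.6289, -0.0053, 0.2968]
orientation: [-1.83, -2.553, 0.001]
force: [0.8, 0.1, -1.0]
opening: 0.0178
```

```bash
python3 - <<'E'
from m import *
print(robot.read_state()["tool_pos"])
a=read_camera("scene"); b=read_camera("top")
A=a["frame"][130:250,200:340]; B=b["frame"][150:270,190:330]
cv2.imwrite("pics/c2.png",np.hstack([cv2.resize(A,(400,343),interpolation=3),cv2.resize(B,(400,343),interpolation=3)])[...,::-1])
for p in(a,b):
  C=cloud(p);v=p["z_map"]>0; F=p["frame"].astype(int)
  k=v&(C[...,2]>.08)&(C[...,2]<.15)&(F[...,2]>F[...,0]+30)&(np.hypot(C[...,0]-.63,C[...,1])<.09)
  P=C[k]; print(k.sum())
  if k.sum()>20: 
    print(cv2.minEnclosingCircle(P[:,:2].astype(np.float32)),P.min(0),P.max(0))
    top=P[P[:,2]>0]; A_=np.c_[P[:,:2],np.ones(len(P))]; print("plane",np.linalg.lstsq(A_,P[:,2],rcond=None)[0])
  k=v&(np.hypot(C[...,0]-.65,C[...,1]+.006)<.04)&(C[...,2]>.05)&(C[...,2]<.076); P=C[k]
  if k.sum()>20:print("mortar",k.sum(),P.min(0),P.max(0))
E
```

```text
[ 0.6289475  -0.00529109  0.29683592]
200
((0.6258195042610168, -0.007117175031453371), 0.03209257870912552) [ 0.59528897 -0.03844987  0.10000641] [0.65718472 0.02477146 0.11166934]
plane [0.04555371 0.04661131 0.07927237]
mortar 237 [ 0.62193836 -0.03125103  0.05047533] [0.67282862 0.02031695 0.07251555]
17
```

View pics/c2.png

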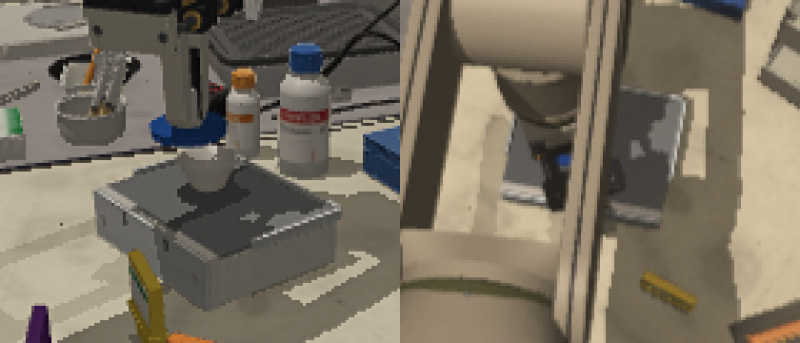

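Emit:
arm_command(xyz=[[1,0,0],[1.15,0.05,-0.5],[0,0,-0.5],[0,0,0],[0,0,0]], turn=[[0,0,0],[0,0,0],[0,0,0],[0,0,0],[0,0,0]])

```text
t: 8.1
tool_pos: [0.6511, -0.0048, 0.2866]
orientation: [-1.83, -2.553, 0.001]
force: [0.7, -0.1, 0.3]
opening: 0.0176
```

```bash
python3 - <<'E'
from m import *
print(robot.read_state()["tool_pos"])
a=read_camera("scene")
cv2.imwrite("pics/c3.png",cv2.resize(a["frame"][150:220,230:320],(720,560),interpolation=3)[...,::-1])
p=a;C=cloud(p);v=p["z_map"]>0; F=p["frame"].astype(int)
k=v&(C[...,2]>.08)&(C[...,2]<.15)&(F[...,2]>F[...,0]+30)&(np.hypot(C[...,0]-.65,C[...,1])<.07)
P=C[k]; print(k.sum(),cv2.minEnclosingCircle(P[:,:2].astype(np.float32)))
k2=v&(np.hypot(C[...,0]-.65,C[...,1]+.006)<.034)&(C[...,2]>.052)&(C[...,2]<.076)&~k; P=C[k2]; print(k2.sum(),P.min(0),P.max(0))
for m in (k,k2): c=np.where(m); print("rows",c[0].min(),c[0].max(),"cols",c[1].min(),c[1].max())
# predicted extreme columns by projection
def proj(X): 
    c=(X-np.array(p["eye"]))@cam_R(p); return c[...,0]/c[...,2]*p["fx"]+p["cx"],c[...,1]/c[...,2]*p["fy"]+p["cy"]
t=np.linspace(0,6.28,200)
for (x,y,z,r) in [(.6479,-.0063,.071,.0265),(.6482,-.0065,.092,.0325)]:
  u,w=proj(np.c_[x+r*np.cos(t),y+r*np.sin(t),0*t+z]); print("pred cols",u.min(),u.max(),"rows",w.min(),w.max())
E
```

```text
[ 0.65112537 -0.00478995  0.28657808]
201 ((0.648196816444397, -0.006666884757578373), 0.0324491485953331)
208 [ 0.62149882 -0.03307023  0.05259439] [0.67241768 0.01971925 0.07215965]
rows 171 182 cols 259 285
rows 182 194 cols 262 282
pred cols 261.5151280358415 283.1659357198581 rows 180.43243728784967 188.95683258367168
pred cols 258.7576937029357 285.5878396590595 rows 171.6985921822608 181.7677263725955
```

Cover and mortar agree within 0.6 mm, so I'll lower slowly.

Emit:
arm_command(xyz=[[-0.05,0,-0.6],[0,0,-0.6],[0,0,-0.4],[0,0,-0.3],[0,0,-0.15],[0,0,-0.1],[0,0,-0.1],[0,0,0]], turn=[[0,0,0],[0,0,0],[0,0,0],[0,0,0],[0,0,0],[0,0,0],[0,0,0],[0,0,0]])

```text
t: 9.15
tool_pos: [0.6508, -0.0048, 0.2644]
orientation: [1.83, 2.553, 0.0]
force: [1.0, 1.0, -0.1]
opening: 0.0175
```

Emit:
arm_command(xyz=[[0,0,-0.05],[0,0,-0.05],[0,0,0]], turn=[[0,0,0],[0,0,0],[0,0,0]])

```text
t: 9.52
tool_pos: [0.6508, -0.0048, 0.2634]
orientation: [1.83, 2.553, -0.0]
force: [0.4, 0.3, -0.9]
opening: 0.0174
```

Emit:
arm_command(xyz=[[0,0,-0.05],[0,0,0],[0,0,0]], turn=[[0,0,0],[0,0,0],[0,0,0]])

```text
t: 9.9
tool_pos: [0.6509, -0.0048, 0.2632]
orientation: [1.83, 2.553, 0.0]
force: [-0.6, -0.4, 3.5]
opening: 0.0176
```

```bash
python3 - <<'E'
from m import *
for i in range(4):
  s=robot.read_state(); a=read_camera("scene"); print(s["tool_pos"],s["force"].round(2))
p=a;C=cloud(p);v=p["z_map"]>0; F=p["frame"].astype(int)
k=v&(C[...,2]>.05)&(C[...,2]<.12)&(F[...,2]>F[...,0]+30)&(np.hypot(C[...,0]-.65,C[...,1])<.05)
P=C[k]; c=np.where(k); print(k.sum(),cv2.minEnclosingCircle(P[:,:2].astype(np.float32)),P[:,2].min(),P[:,2].max(),"rows",c[0].min(),c[0].max(),"cols",c[1].min(),c[1].max())
cv2.imwrite("pics/c3.png",cv2.resize(a["frame"][150:220,230:320],(720,560),interpolation=3)[...,::-1])
E
```

```text
[ 0.65087006 -0.00480558  0.26317295] [-0.56 -0.36  3.48]
[ 0.65086907 -0.00480817  0.26320064] [-1.75  0.12  2.59]
[ 0.65086091 -0.00478778  0.26314795] [-1.52  0.51  3.12]
[ 0.65085412 -0.00483558  0.26314085] [-1.24  0.67  2.72]
209 ((0.6477996110916138, -0.00594148226082325), 0.03275085240602493) 0.06595121383740993 0.08386843075300215 rows 179 191 cols 260 285
```

View pics/c3.png

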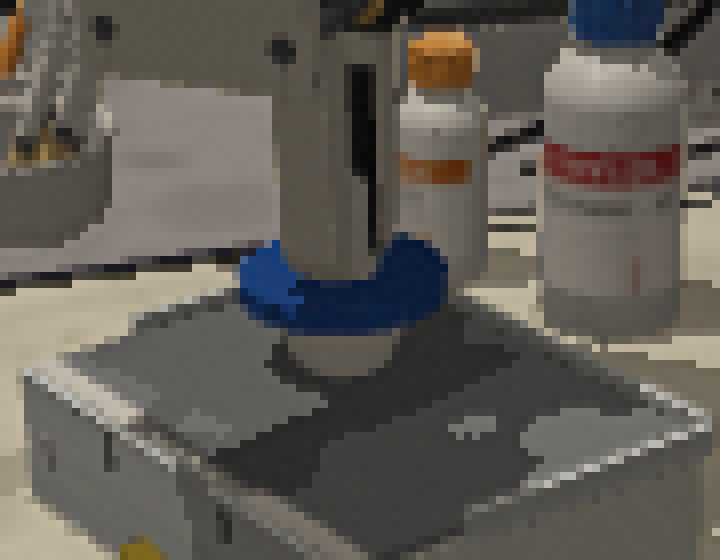

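The cover is down on the rim, with about 3 N of contact at the expected height. I'll release and lift.

Emit:
arm_command(xyz=[[0,0,0],[0,0,0],[0,0,0],[0,0,0],[0,0,1],[0,0,2],[0,0,3],[0,0,4]], turn=[[0,0,0],[0,0,0],[0,0,0],[0,0,0],[0,0,0],[0,0,0],[0,0,0],[0,0,0]], gripper=5)

```text
t: 11.1
tool_pos: [0.6506, -0.0048, 0.3647]
orientation: [-1.83, -2.553, 0.0]
force: [1.5, -1.1, 0.4]
opening: 0.05
```

Emit:
arm_command(xyz=[[-3,-3,0],[-4,-4,0],[-4,-4,0],[-4,-4,0],[-3.6,-3.6,-2],[-2,-2,-3],[-1,-0.95,-2],[0,0,0],[0,0,0]], turn=[[0,0,0],[0,0,0],[0,0,0],[0,0,0],[0,0,0],[0,0,0],[0,0,0],[0,0,0],[0,0,0]], gripper=4)

```text
t: 12.22
tool_pos: [0.4357, -0.2203, 0.2949]
orientation: [1.829, 2.551, 0.001]
force: [0.1, -0.3, 0.2]
opening: 0.04
```

```bash
python3 - <<'E'
from m import *
print(robot.read_state()["tool_pos"])
a=read_camera("scene"); b=read_camera("top")
p=a;C=cloud(p);v=p["z_map"]>0; F=p["frame"].astype(int)
k=v&(C[...,2]>.05)&(C[...,2]<.12)&(F[...,2]>F[...,0]+30)&(np.hypot(C[...,0]-.65,C[...,1])<.05)
P=C[k]; print("cover s",k.sum(),cv2.minEnclosingCircle(P[:,:2].astype(np.float32)),P[:,2].min())
p=b;Cb=cloud(p); F=p["frame"].astype(int)
k=(p["z_map"]>0)&(Cb[...,2]>.05)&(Cb[...,2]<.12)&(F[...,2]>F[...,0]+30)&(np.hypot(Cb[...,0]-.65,Cb[...,1])<.05)
P=Cb[k]; print("cover t",k.sum()); 
if k.sum()>20:
  print(cv2.minEnclosingCircle(P[:,:2].astype(np.float32)),np.linalg.lstsq(np.c_[P[:,:2]-[.65,-.006],np.ones(len(P))],P[:,2],rcond=None)[0])
th=np.radians(18.5); Rm=np.array([[np.cos(th),-np.sin(th)],[np.sin(th),np.cos(th)]])
k=v&(np.hypot(C[...,0]-.4347,C[...,1]+.22)<.07)&(C[...,2]>.10)&(C[...,2]<.14);X=(C[k][:,:2]-[.4347,-.2203])@Rm; print("fingers",k.sum(),X.min(0),X.max(0))
k=v&(np.hypot(C[...,0]-.4347,C[...,1]+.22)<.05)&(C[...,2]>.055)&(C[...,2]<.09);X=(C[k][:,:2]-[.4347,-.2203])@Rm; print("plate",k.sum(),np.percentile(X,[2,98],axis=0))
A=a["frame"][170:310,200:340];B=a["frame"][150:220,230:320]
cv2.imwrite("pics/c4.png",np.hstack([cv2.resize(A,(400,400),interpolation=3),cv2.resize(B,(400,400),interpolation=3)])[...,::-1])
E
```

```text
[ 0.43567239 -0.22032498  0.29487445]Traceback (most recent call last):
  File "<stdin>", line 6, in <module>
    return umr_minimum(a, axis, None, out, keepdims, initial, where)
ValueError: zero-size array to reduction operation minimum which has no identity
```

```bash
python3 - <<'E'
from m import *
a=read_camera("scene"); b=read_camera("top")
for p,n in((a,"s"),(b,"t")):
  C=cloud(p);v=p["z_map"]>0; F=p["frame"].astype(int)
  k=v&(C[...,2]>.05)&(C[...,2]<.12)&(F[...,2]>F[...,0]+30)&(np.hypot(C[...,0]-.65,C[...,1])<.05)
  P=C[k]; print(n,"cover",k.sum())
  if k.sum()>20: print(cv2.minEnclosingCircle(P[:,:2].astype(np.float32)),P[:,2].min(),np.linalg.lstsq(np.c_[P[:,:2]-[.65,-.006],np.ones(len(P))],P[:,2],rcond=None)[0])
  th=np.radians(18.5); Rm=np.array([[np.cos(th),-np.sin(th)],[np.sin(th),np.cos(th)]])
  for nm,z0,z1 in(("fingers",.10,.14),("plate",.055,.09)):
    k=v&(np.hypot(C[...,0]-.4347,C[...,1]+.22)<.06)&(C[...,2]>z0)&(C[...,2]<z1);X=(C[k][:,:2]-[.4347,-.2203])@Rm; print(nm,k.sum(),np.percentile(X,[2,98],axis=0) if k.any() else "")
A=a["frame"][150:310,200:340];B=b["frame"][150:310,200:340]
cv2.imwrite("pics/c4.png",np.hstack([cv2.resize(A,(400,457),interpolation=3),cv2.resize(B,(400,457),interpolation=3)])[...,::-1])
E
```

```text
s cover 0
fingers 395 [[-0.0362624  -0.01007446]
 [ 0.03381647  0.00801384]]
plate 404 [[-0.00796384 -0.02897938]
 [ 0.00215697  0.02848245]]
t cover 314
((0.6528810858726501, -0.005264045670628548), 0.03262277692556381) 0.06563140589824323 [ 0.01448432 -0.01099054  0.07527036]
fingers 0 
plate 22 [[-0.00218178  0.01400709]
 [ 0.00714217  0.02923703]]
```

View pics/c4.png

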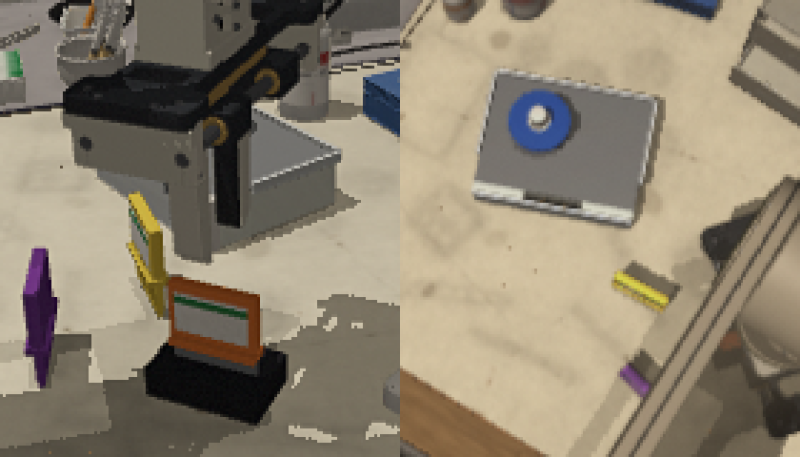

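The cover is seated and level (top view, plate at z 0.075). The fingers straddle the orange plate about 1.5 mm off centre; I'll descend and grip.

Emit:
arm_command(xyz=[[-0.15,-0.05,-2],[0,0,-2],[0,0,-1.5],[0,0,-1],[0,0,-0.6],[0,0,0]], turn=[[0,0,0],[0,0,0],[0,0,0],[0,0,0],[0,0,0],[0,0,0]])

```text
t: 13.18
tool_pos: [0.4333, -0.2208, 0.2218]
orientation: [-1.83, -2.553, -0.0]
force: [1.1, -1.0, 0.2]
opening: 0.0398
```

Emit:
arm_command(xyz=[[0,0,0],[0,0,0],[0,0,0],[0,0,0],[0,0,0],[0,0,0]], turn=[[0,0,0],[0,0,0],[0,0,0],[0,0,0],[0,0,0],[0,0,0]], gripper=0.3, force=40)

```text
t: 13.92
tool_pos: [0.4339, -0.2209, 0.2226]
orientation: [1.829, 2.552, 0.001]
force: [5.1, 2.1, 4.0]
opening: 0.0099
```

Emit:
arm_command(xyz=[[0,0,0.5],[0,0,1],[0,0,1.5],[0,0,2.5],[0,0,3],[0,0,2],[0,0,0]], turn=[[0,0,0],[0,0,0],[0,0,0],[0,0,0],[0,0,0],[0,0,0],[0,0,0]])

```text
t: 14.8
tool_pos: [0.4334, -0.2213, 0.3286]
orientation: [1.829, 2.551, -0.001]
force: [0.7, -0.6, -0.6]
opening: 0.0099
```

Emit:
arm_command(xyz=[[0.8,1.2,0],[1.9,2.8,0],[2.6,3.8,0],[2.7,4,0],[2.6,3.8,0],[1.9,2.8,-1],[1.1,1.7,-1],[0,0,0],[0,0,0]], turn=[[0,0,-0.072],[0,0,-0.072],[0,0,-0.073],[0,0,-0.073],[0,0,-0.073],[0,0,-0.073],[0,0,-0.072],[0,0,0],[0,0,0]])

```text
t: 15.92
tool_pos: [0.5687, -0.0203, 0.3061]
orientation: [-2.411, -2.013, 0.003]
force: [-0.1, -0.1, -1.1]
opening: 0.0097
```

```bash
cat > hold.py <<'E'
from m import *
s=robot.read_state(); print(s["tool_pos"],s["orientation"],s["force"].round(1),s["opening"])
a=read_camera("scene"); b=read_camera("top")
th=np.radians(-10.5); Rm=np.array([[np.cos(th),-np.sin(th)],[np.sin(th),np.cos(th)]])
for p,n,sl in((a,"s",(.5699,-.0191)),(b,"t",(.5747,-.0187))):
  C=cloud(p);v=p["z_map"]>0; F=p["frame"].astype(int)
  near=v&(np.hypot(C[...,0]-s["tool_pos"][0],C[...,1]-s["tool_pos"][1])<.06)&(C[...,2]>.055)
  k=near&(F[...,0]>F[...,2]+50)&(F[...,0]>110); P=C[k]; print(n,"orange",k.sum())
  if k.sum()<15: continue
  X=(P[:,:2]-sl)@Rm; print("slot-frame min/max",np.percentile(X,[1,50,99],axis=0).round(4).tolist(),"z",P[:,2].min().round(4),P[:,2].max().round(4),"minRect",cv2.minAreaRect(P[:,:2].astype(np.float32)))
  L=near&(C[...,2]<s["tool_pos"][2]-.13); XL=np.c_[(C[L][:,:2]-sl)@Rm,C[L][:,2]]
  fr=XL[(abs(XL[:,1]-np.median(X[:,1]))<.027)]
  for z0 in np.arange(.05,.15,.006):
    q=fr[(fr[:,2]>=z0)&(fr[:,2]<z0+.006)]
    if len(q)>4: print("  z",z0.round(3),len(q),"x med",np.median(q[:,0]).round(4),"y",q[:,1].min().round(4),q[:,1].max().round(4),"yaw",np.degrees(np.polyfit(q[:,1],q[:,0],1)[0]).round(1))
A=a["frame"][150:250,220:320];B=b["frame"][150:250,200:300]
cv2.imwrite("pics/c5.png",np.hstack([cv2.resize(A,(400,400),interpolation=3),cv2.resize(B,(400,400),interpolation=3)])[...,::-1])
E
python3 hold.py
```

```text
[ 0.5687301  -0.02034747  0.30614114] [-2.41100143 -2.01276422  0.00255256] [-0.1 -0.1 -1.1] 0.009682193040495623
s orange 17
slot-frame min/max [[-0.038, -0.0368], [-0.0108, -0.0289], [0.0017, 0.0282]] z 0.115 0.2244 minRect ((0.5589615702629089, -0.028330765664577484), (0.07099214941263199, 0.034597933292388916), 55.315338134765625)
  z 0.086 14 x med -0.0045 y -0.0285 -0.0025 yaw -2.5
  z 0.092 22 x med -0.0054 y -0.0309 -0.0032 yaw -6.9
  z 0.098 23 x med -0.0055 y -0.03 -0.0029 yaw -5.8
  z 0.104 17 x med -0.0057 y -0.0302 -0.0023 yaw -4.2
  z 0.11 18 x med -0.0078 y -0.0316 -0.002 yaw -18.9
  z 0.116 33 x med -0.0079 y -0.0326 -0.0026 yaw -15.4
  z 0.122 36 x med -0.0081 y -0.0323 -0.0091 yaw -24.6
  z 0.128 40 x med -0.0086 y -0.0326 -0.0025 yaw -32.9
  z 0.134 45 x med -0.008 y -0.0334 -0.0043 yaw -28.2
  z 0.14 47 x med -0.0087 y -0.0316 -0.0042 yaw -24.2
  z 0.146 42 x med -0.0086 y -0.0319 -0.0025 yaw -31.3
t orange 0
```

View pics/c5.png

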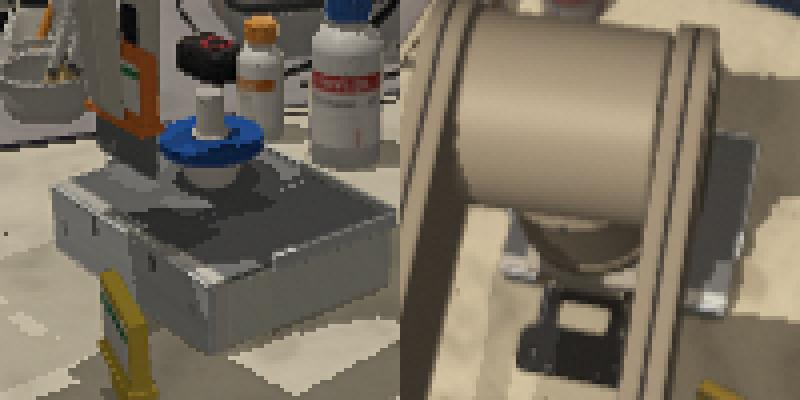

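The held holder is upright, with its label facing front, above the slot and about 3 mm short in x and 2.5 mm short in y. I'll correct that and lower to just above the mouth.

Emit:
arm_command(xyz=[[0.34,0.19,-1],[0,0,-1],[0,0,-0.7],[0,0,0],[0,0,0]], turn=[[0,0,-0.004],[0,0,0],[0,0,0],[0,0,0],[0,0,0]])

```text
t: 16.65
tool_pos: [0.5728, -0.0179, 0.28]
orientation: [2.417, 2.007, 0.0]
force: [-1.6, -0.0, -1.3]
opening: 0.0098
```

```bash
python3 hold.py | grep -v "z 0.1"; python3 - <<'E'
from m import *
s=robot.read_state(); a=read_camera("scene"); C=cloud(a)
th=np.radians(-10.5); Rm=np.array([[np.cos(th),-np.sin(th)],[np.sin(th),np.cos(th)]])
# fine: front/right edge of blade and rack right side & front
v=a["z_map"]>0
X=(C[...,:2]-[.5699,-.0191])@Rm
k=v&(C[...,2]>.02)&(C[...,2]<.040)&(X[...,0]<.0)&(X[...,0]>-.03)&(abs(X[...,1])<.085); print("front face x (exp -.0085)",k.sum(),np.median(X[k][:,0]))
k=v&(C[...,2]>.015)&(C[...,2]<.040)&(X[...,1]<-.06)&(X[...,1]>-.11)&(X[...,0]>.01)&(X[...,0]<.12); print("right side y (exp -.089)",k.sum(),np.median(X[k][:,1]))
k=v&(C[...,2]>.066)&(C[...,2]<.080)&(abs(X[...,0])<.012)&(X[...,1]<-.026)&(X[...,1]>-.036)
print("blade end y", k.sum(),np.median(X[k][:,1]))
E
```

```text
[ 0.57276923 -0.01791236  0.27999621] [2.41700862e+00 2.00676639e+00 1.14733433e-04] [-1.6 -0.  -1.3] 0.00982894261129756
s orange 8
t orange 0
front face x (exp -.0085) 308 -0.0077904675898359255
right side y (exp -.089) 340 -0.08371331389289974
blade end y 5 -0.026439439267188843
```

```bash
python3 - <<'E'
from m import *
s=robot.read_state(); a=read_camera("scene"); C=cloud(a); v=a["z_map"]>0
th=np.radians(-10.5); Rm=np.array([[np.cos(th),-np.sin(th)],[np.sin(th),np.cos(th)]])
X=(C[...,:2]-[.5699,-.0191])@Rm
for z0 in np.arange(.046,.11,.006):
  k=v&(C[...,2]>=z0)&(C[...,2]<z0+.006)&(abs(X[...,0])<.016)&(abs(X[...,1])<.045)
  q=X[k]
  if len(q)>3:
    f=q[(q[:,1]>-.022)&(q[:,1]<.02)]
    print(z0.round(3),len(q),"front x",np.median(f[:,0]).round(4) if len(f) else 0,len(f),"y",np.percentile(q[:,1],[2,98]).round(4), "x",q[:,0].min().round(4),q[:,0].max().round(4))
A=a["frame"][155:235,215:295]
cv2.imwrite("pics/c6.png",cv2.resize(A,(640,600),interpolation=3)[...,::-1])
E
```

```text
0.058 15 front x -0.0002 8 y [-0.0257  0.029 ] x -0.0018 0.0043
0.064 29 front x -0.0016 20 y [-0.0247  0.0274] x -0.0026 0.0042
0.07 38 front x -0.0015 24 y [-0.0265  0.0277] x -0.0032 0.0036
0.076 36 front x -0.0014 23 y [-0.0266  0.0299] x -0.0032 0.0045
0.082 19 front x -0.0039 8 y [-0.027   0.0276] x -0.0062 0.0042
0.088 45 front x -0.0062 21 y [-0.0293  0.0277] x -0.0083 0.0094
0.094 27 front x -0.0047 16 y [-0.0283 -0.0028] x -0.0122 0.0045
0.1 32 front x -0.0056 20 y [-0.0282 -0.0067] x -0.0151 0.0046
0.106 32 front x -0.007 19 y [-0.0298 -0.0066] x -0.0156 0.0038
```

View pics/c6.png

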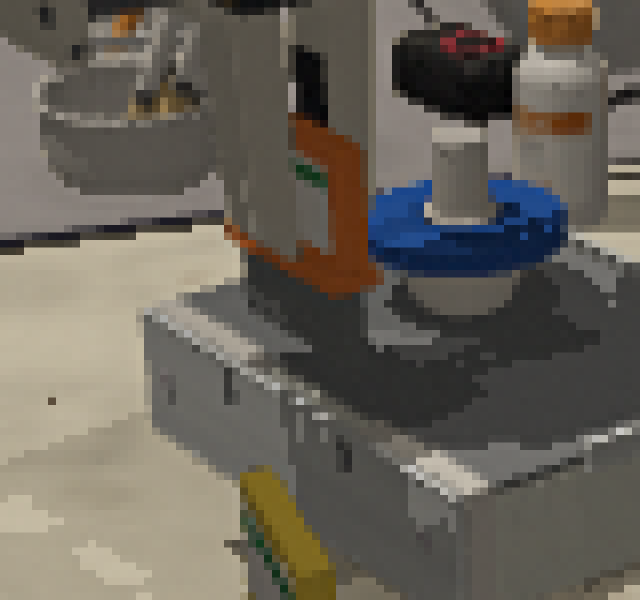

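Emit:
arm_command(xyz=[[-0.06,-0.07,-0.6],[0,0,-0.5],[0,0,-0.3],[0,0,-0.3],[0,0,-0.2],[0,0,0]], turn=[[0,0,0],[0,0,0],[0,0,0],[0,0,0],[0,0,0],[0,0,0]])

```text
t: 17.6
tool_pos: [0.5721, -0.0186, 0.2607]
orientation: [-2.417, -2.007, 0.0]
force: [0.2, 0.6, -0.4]
opening: 0.0101
```

Emit:
arm_command(xyz=[[0,0,-0.2],[0,0,-0.2],[0,0,-0.2],[0,0,-0.2],[0,0,-0.2],[0,0,0]], turn=[[0,0,0],[0,0,0],[0,0,0],[0,0,0],[0,0,0],[0,0,0]])

```text
t: 18.35
tool_pos: [0.572, -0.0186, 0.2506]
orientation: [-2.417, -2.007, 0.0]
force: [0.1, -0.6, -0.2]
opening: 0.0101
```

It is in the slot with no side force. On to the spring.

Emit:
arm_command(xyz=[[0,0,-0.2],[0,0,-0.2],[0,0,-0.2],[0,0,-0.2],[0,0,-0.1],[0,0,0],[0,0,0]], turn=[[0,0,0],[0,0,0],[0,0,0],[0,0,0],[0,0,0],[0,0,0],[0,0,0]], force=60)

```text
t: 19.23
tool_pos: [0.5721, -0.0186, 0.242]
orientation: [-2.417, -2.007, 0.0]
force: [-2.5, -0.8, 2.2]
opening: 0.0095
```

Emit:
arm_command(xyz=[[0,0,-0.1],[0,0,-0.1],[0,0,-0.1],[0,0,-0.1],[0,0,0],[0,0,0]], turn=[[0,0,0],[0,0,0],[0,0,0],[0,0,0],[0,0,0],[0,0,0]])

```text
t: 19.98
tool_pos: [0.5722, -0.0186, 0.2381]
orientation: [2.417, 2.007, 0.0]
force: [-2.9, 0.0, 4.9]
opening: 0.0097
```

Emit:
arm_command(xyz=[[0,0,-0.05],[0,0,-0.05],[0,0,0],[0,0,0]], turn=[[0,0,0],[0,0,0],[0,0,0],[0,0,0]])

```text
t: 20.48
tool_pos: [0.5722, -0.0186, 0.2376]
orientation: [2.417, 2.007, 0.0]
force: [-5.1, 0.3, 9.5]
opening: 0.0091
```

Emit:
arm_command(xyz=[[0,0,-0.05],[0,0,-0.05],[0,0,0],[0,0,0]], turn=[[0,0,0],[0,0,0],[0,0,0],[0,0,0]])

```text
t: 20.98
tool_pos: [0.5722, -0.0186, 0.2375]
orientation: [2.417, 2.007, -0.0]
force: [-9.0, 1.5, 18.4]
opening: 0.0101
```

```bash
python3 - <<'E'
from m import *
for i in range(5):
  s=robot.read_state(); print(s["tool_pos"].round(5),s["force"].round(1),s["wrist_torque"].round(2),round(s["opening"],4)); a=read_camera("scene")
b=read_camera("top")
C=cloud(a);v=a["z_map"]>0
th=np.radians(-10.5); Rm=np.array([[np.cos(th),-np.sin(th)],[np.sin(th),np.cos(th)]]); X=(C[...,:2]-[.5699,-.0191])@Rm
F=a["frame"].astype(int); k=v&(abs(X[...,0])<.02)&(abs(X[...,1])<.045)&(F[...,0]>F[...,2]+35)&(C[...,2]<.12)
print("orange",k.sum(),"z",np.percentile(C[k][:,2],[1,50,99]),"y",X[k][:,1].min(),X[k][:,1].max())
A=a["frame"][155:235,215:295];B=b["frame"][150:250,200:300]
cv2.imwrite("pics/c7.png",np.hstack([cv2.resize(A,(500,500),interpolation=3),cv2.resize(B,(300,500),interpolation=3)])[...,::-1])
E
```

```text
[ 0.5722  -0.01858  0.2375 ] [-9.   1.5 18.4] [ 0.06  1.98 -0.03] 0.0101
[ 0.57218 -0.01858  0.23749] [-9.5  1.1 18.4] [0.11 1.99 0.04] 0.0095
[ 0.57221 -0.01858  0.23754] [-9.6  1.2 18. ] [0.09 2.03 0.03] 0.0095
[ 0.57222 -0.01861  0.23757] [-8.7  1.4 18.7] [0.06 2.04 0.05] 0.0095
[ 0.57221 -0.01858  0.23753] [-8.8  1.3 18.3] [ 0.11  2.05 -0.01] 0.0096
orange 166 z [0.00577233 0.0630247  0.09103469] y -0.031157179710704253 0.03143622225589733
```

View pics/c7.png

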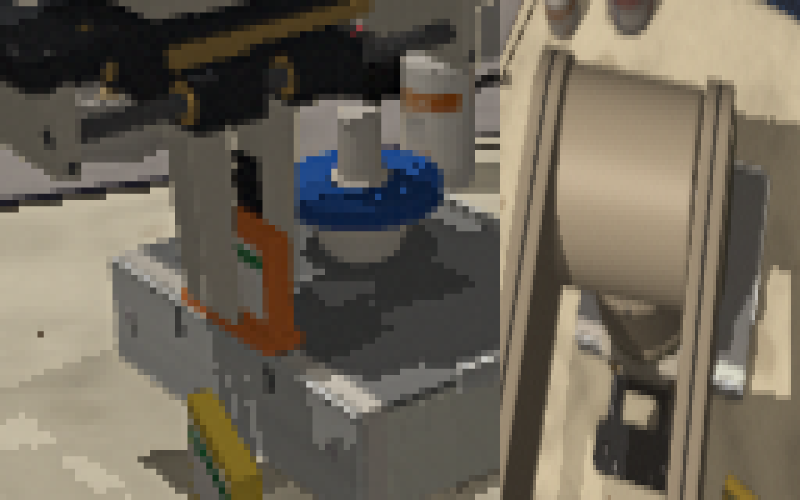

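Emit:
arm_command(xyz=[[-0.05,0,0],[0,0,0],[0,0,0]], turn=[[0,0,0],[0,0,0],[0,0,0]])

```text
t: 21.65
tool_pos: [0.572, -0.0186, 0.2375]
orientation: [2.416, 2.006, 0.001]
force: [-6.9, 1.2, 16.1]
opening: 0.0096
```

Emit:
arm_command(xyz=[[-0.06,0,0],[0,0,-0.03],[0,0,0],[0,0,0]], turn=[[0,0,0],[0,0,0],[0,0,0],[0,0,0]])

```text
t: 22.15
tool_pos: [0.5717, -0.0186, 0.2375]
orientation: [2.416, 2.006, 0.003]
force: [-6.0, 1.2, 14.9]
opening: 0.0099
```

```bash
python3 - <<'E'
from m import *
a=read_camera("scene"); C=cloud(a); F=a["frame"].astype(int); v=a["z_map"]>0
k=v&(C[...,2]>.05)&(C[...,2]<.085)&(F[...,2]>F[...,0]+30)&(np.hypot(C[...,0]-.65,C[...,1])<.05); P=C[k]
print("cover",k.sum(),cv2.minEnclosingCircle(P[:,:2].astype(np.float32)),P[:,2].min(),P[:,2].max())
s=robot.read_state(); print(s["tool_pos"],s["force"].round(1),s["opening"],s["t"])
if s["force"][2]>10: print(robot.close_job())
E
```

```text
cover 211 ((0.6478039026260376, -0.005786112509667873), 0.03317803889513016) 0.06597481507786546 0.07604719313364133
[ 0.57174401 -0.01860992  0.23754408] [-5.5  1.2 15.1] 0.009853457450895498 22.2
the job is handed in; nothing more can be done
None
```

The job is handed in at about 22 s. The cover is on the mortar, and the orange label holder is in the slot, gripped and pressed down.

- **Cover:** I lowered it onto the rim until about 3 N of contact showed, then released it. Afterwards the top camera showed it level with the plate top at about 75 mm, as expected. The last scene view put it about 0.5 mm from the mortar's measured axis, with the skirt edge at 66 mm.
- **Label holder:** It went into the slot, label to the front, with no noticeable side force until it met the spring. I then pressed it down until the force rose sharply at a tool height of 237.5 mm, against 237.6 mm calculated for home. It is held there with about 15 N down, roughly twice the spring's 7.2 N, and a 60 N grip.
- **Not fully clean:** About 5.5 N of sideways force in x remained at the end, reduced from about 9 N by two small moves. The contact bar's travel was not measured directly; "home" rests on the height and the force rise. I did not re-measure the bystanders at the end. The last wide views showed nothing disturbed, and no contact with them was seen.

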